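# Close a tablet cassette and hold its bayonet lid half turned for the check

## Task

Swing the open upper half of the tablet cassette down until it sits edge to edge on the lower half, then put the lid with the straight bar grip into the round mouth, lugs through the two notches, down flush on the collar. Turn it clockwise (seen from above) half of its quarter turn, 45 degrees, so that the bar points at the two raised half-way marks, and never let it go on to the lock; finish while still gripping the lid there, because the pharmacist checks it before it is locked. Do not push the other things on the table about or tip them over.

Things in the scene. Friction and masses are not known exactly. Their poses are not given: they have to be found in the camera images.
- cover (a joint): hinge of the cassette's upper half, rad: 0 = closed, edge to edge on the lower half; grows as it opens (starts at 0.9 to 1.4, fully open 1.6). The hinge is stiff (0.4 N m): the half stays where it is left; pushed down beside the tab with 3 to 8 N it closes against a stop at 0
- cassette: the fixed lower half: an open grey box on a dark plate, 170 (x) x 140 (y) mm, rim 52 mm above the table; origin on the table right below the mouth of the closed cassette. x points level to the hinge, which is 77 mm away; the box reaches 95 mm to -x. Turned about the vertical only
- hinge (a point): middle of the hinge line, 52 mm above the table, fixed; x points level from the mouth to the hinge, y along the hinge line
- tab (a point): centre of the thumb tab on the free edge of the upper half, 188 mm from the hinge line: 45 mm wide (y), 8 mm thick, 28 mm out of the edge; 67 mm high when closed. The upper half is a white shell 170 x 140 mm, 19 mm deep; its outer face, 71 mm high when closed, is plain from 118 to 172 mm from the hinge line
- mouth (a point): centre of the top of the round bayonet collar (grey, 80 mm across, 20 mm high) on the outer face of the upper half, 77 mm from the hinge line; moves with it; 91 mm above the table and z upright when closed. Bore 57 mm; the 6 mm thick lip has two notches, about 14 mm wide, out to 36 mm from the axis, at +x and -x of this frame, for the lid's lugs
- half_mark (a point): top of one of the two black raised half-way marks, 16 x 4 mm, on the white face beside the collar, 51 mm from the mouth's axis: 45 degrees clockwise (from above) of the notches; the other mark is opposite. Turning clockwise from the notches, a sprung latch resists from about 63 degrees and locks at about 90; anticlockwise is blocked after about 10
- lid_bar (a point): centre of the bar grip of the bayonet lid (loose, grey, 60 to 120 g). The bar is 64 mm long (x, level), 14 mm wide (y), 35 mm high (z). This point is 17.5 mm above the upper face and 23.5 mm above the under face of the flange, thus 23.5 mm above the mouth's point when the lid is flush, and 39.5 mm above the lid's underside. It starts upright on the table
- lid: the same bayonet lid; origin at the centre of its underside, axes as lid_bar. Round flange 80 mm across, 6 mm thick; under it a plug 52 mm across, 16 mm long, tapered at its foot, with two lugs 8 mm wide, out to 33 mm from the axis, below the ends of the bar (+x and -x), their tops 8.5 mm below the flange. Half a turn of the lid makes no difference
- round_lid: another, wrong lid, a bystander: same grey plastic and 80 mm across, 46 mm high, but with a ROUND knob 38 mm across and no lugs; origin at the centre of its underside
- pill_bottle: bystander: small amber bottle with white cap, 38 mm across, 65 mm high; origin under its centre
- stock_jar: bystander: amber jar, 68 mm across, 85 mm high; origin under its centre
- measure_cup: bystander: white measuring cup, 52 mm across, 45 mm high; origin under its centre
- count_tray: bystander: flat white counting tray 130 x 190 x 22 mm; origin under its centre
- count_spatula: bystander: counting spatula 170 mm long, lying on the table
- carton: bystander: paper carton 35 x 60 x 90 mm; origin under its centre
Mind the look-alikes: they are no part of the job. Leave any yellow look-alike of the lid alone.

How it is judged:
By the outcome, as a careful person would: the job done as asked, in the order asked, and still so for the second after the job is handed in, while the arm keeps its last pose, push and grip.
It also fails if it takes over 64 s, if anything falls off the work surface, if the arm or the gripper's body presses on something with over 40 N, if the wrist force passes 120 N, or if a joint passes its speed limit or range.

## Robot

A 6-joint arm with a two-finger parallel gripper is mounted at the origin on the work surface. World frame = base frame: x ahead of the robot, y to its left, z up, the work surface at z = 0. Lengths are in m, angles in degrees, forces in N, time in s.
With the tool pointing down it reaches from about 0.25 to 0.725 m from the base axis. Payload 9.7 kg.
Tool frame: the origin (TCP) lies midway between the tips of the shut fingers; the grasp point (between the pads) lies 19 mm behind it (bot.grasp_offset is the distance from the TCP to the grasp point, in m); z points along the fingers, x is the direction in which the jaws open and shut, and the axes are right-handed (so a half turn about z gives the same grasp; the last joint's range is limited). The gripper opens to 85 mm and grips with 20 to 120 N. Pads are 22 mm wide; open, the fingers measure 114 mm over their backs; the gripper's body (76 mm by 85 mm) begins 54 mm behind the grasp point. The pads swing forward as they close: fully open they stand 13 mm farther back than shut.
Start: joints at [-71.734, 4.979, 10.078, 95.1, 0, 90], TCP at [0.172, -0.522, 0.231] pointing down, gripper open.
Joint ranges: [-179.16, 179.16], [-48.56, 103.87], [-65.8, 70.77], [-126.05, 130.52], [-82.76, 87.17], [-180, 180]. Speed limits (degrees/s): [127.2, 127.2, 147.25, 180, 180, 180].

## Interface

Orientations are given as [roll, pitch, yaw] about the fixed x, y, z axes, in that order (R = Rz(yaw) Ry(pitch) Rx(roll)).
In Python, from workcell import bot gives the robot as it stands.
- The arm moves only by the tool send_rows, never from a script. Its argument "targets" is a list of rows, each a list of 5 numbers: the closure, from 0 (fully open) to 1 (shut), then the shift along the world's x, y, z in mm, then the turn about the world's z in degrees. A call has 1 to 10 rows; each row is the pose to reach, as a shift and turn from the pose commanded when the call began; what a row does not reach only later rows make up. A row lasts 1/8 s, in which the tool goes at most 62.5 mm and 10.7 degrees, less where a joint would pass 70% of its speed; a pose out of reach is approached as far as the arm can. A call with a gripper value outside its range is refused whole. The fingers move at their own pace and stop on an object; "squeeze" is the grip in N (left out, the last holds). Time passes only in rows, so rows that repeat a pose let the fingers close. It gives the time, the measured TCP pose, the force and the opening at its end, in the units of the state.
- bot.get_obs(): the state, without advancing time (a new reading comes with each control period).
- bot.camera(name): name is "side" or "top" or "wrist"; returns a dict with "pixels" (400x640x3 uint8, red, green, blue), "intrinsics" (3x3 intrinsics, pixels), "view" (4x4, takes a point from world to camera coordinates); the wrist camera has in their place "mount" (4x4, takes a point from camera to tool coordinates, whose origin is the TCP and whose axes are the tool frame's). Camera axes: x right, y down, z forward; pixel columns grow to the right and rows downward; lengths in m; the calibration is good to about 2 mm. A picture is of the moment at which its call begins: read the wrist's pose just before it. There is no depth.
- bot.job_done(): hands the job in, once; it reports no verdict.
The state is a dict: "time": time; "q": joint angles; "qd": joint speeds; "joint_efforts": joint torques, N m; "ee_pos": TCP position; "tcp_rot": TCP orientation; "wrist_force": force on the tool from outside, world axes, zero at the start; "torque": the same for the moment, N m; "opening": finger opening in m.
Only numpy, scipy, OpenCV 4.12 (cv2) and the standard library are available. Lean on these libraries where they do the work, as an engineer would, in place of code of your own. Each camera call takes 0.05 s, during which the arm holds its last target.

## Working session

There is one attempt and no reset: what is moved stays moved. The work goes in short steps, Python scripts to look and compute and a tool call to move; the robot and the scene stay as the last step left them, time stands still between calls to the robot, and variables do not carry over. Pictures are saved under pics/ and viewed, and the job is handed in when it is done.

Besides the shell and the picture viewer there is one more tool, called in YAML: its name, and indented under it one key for each argument. send_rows: Moves the arm, as the interface text tells. Its arguments: {"type":"object","properties":{"targets":{"type":"array","items":{"type":"array","items":{"type":"number"}}},"squeeze":{"type":"number"}},"required":["targets"]}

```bash
mkdir -p pics; ls; cat > h.py <<'E'
import numpy as np, cv2
from workcell import bot
def snap(name,fn):
    o=bot.get_obs(); c=bot.camera(name); cv2.imwrite('pics/'+fn,cv2.cvtColor(c['pixels'],cv2.COLOR_RGB2BGR))
    np.savez('pics/'+fn[:-4]+'.npz',pix=c['pixels'],K=c['intrinsics'],V=c['view'] if 'view' in c else worldcam(o,c['mount']))
def worldcam(o,M):
    from scipy.spatial.transform import Rotation as R
    T=np.eye(4);T[:3,:3]=R.from_euler('xyz',o['tcp_rot'],degrees=True).as_matrix();T[:3,3]=o['ee_pos']
    return np.linalg.inv(T@np.array(M))
def ray(fn,u,v):
    d=np.load('pics/'+fn+'.npz');V=d['V'];r=np.linalg.inv(d['K'])@[u,v,1]
    return -V[:3,:3].T@V[:3,3], V[:3,:3].T@r
def onz(fn,u,v,z):
    c,d=ray(fn,u,v); return c+d*(z-c[2])/d[2]
def proj(fn,p):
    d=np.load('pics/'+fn+'.npz');q=d['V'][:3,:3]@np.array(p)+d['V'][:3,3];q=d['K']@q;return q[:2]/q[2]
def tri(a,b):
    (c1,d1),(c2,d2)=ray(*a),ray(*b);d1=d1/np.linalg.norm(d1);d2=d2/np.linalg.norm(d2)
    s=np.linalg.lstsq(np.stack([d1,-d2],1),c2-c1,rcond=None)[0];p,q=c1+s[0]*d1,c2+s[1]*d2
    return (p+q)/2,np.linalg.norm(p-q)
E
python3 - <<'E'
from h import *
print(bot.get_obs())
for n in ('side','top','wrist'): snap(n,n+'0.png'); d=np.load('pics/'+n+'0.npz'); print(n,d['K'].tolist(),ray(n+'0',320,200))
E
```

```text
pics
{'time': 0.0, 'q': array([-7.17352054e+01,  5.01095598e+00,  1.00340282e+01,  9.50986460e+01,
        3.23929210e-04,  8.99991386e+01]), 'qd': array([ 0.1145376 , -0.06210118,  0.04327895, -0.08567838, -0.02590086,
       -0.06837744]), 'joint_efforts': array([ 2.23514733e-03, -5.20383668e+01,  4.64808297e+01,  1.61944132e-02,
        1.50058768e-04, -3.41220300e-05]), 'ee_pos': array([ 0.17230587, -0.52207553,  0.23058063]), 'tcp_rot': array([-1.79999675e+02,  7.55737560e-02, -7.17343440e+01]), 'wrist_force': array([-0.38964233,  0.53464592,  0.19947768]), 'torque': array([0.0448276 , 0.03345814, 0.02163368]), 'opening': 0.08544640889960836}
side [[413.68551997957076, 0.0, 321.89651154023414], [0.0, 413.68551997957076, 201.82298173302786], [0.0, 0.0, 1.0]] (array([0.2913613 , 0.58344334, 0.72830365]), array([ 0.25179222, -0.70527944, -0.66273828]))
top [[387.4278381017161, 0.0, 317.88609423442784], [0.0, 387.4278381017161, 197.14808781977374], [0.0, 0.0, 1.0]] (array([ 0.3419263 , -0.10374907,  1.14459689]), array([ 0.17739738,  0.02257488, -0.98392302]))
wrist [[338.44921255436583, 0.0, 320.3126729616854], [0.0, 338.44921255436583, 195.21391422323495], [0.0, 0.0, 1.0]] (array([ 0.24924407, -0.49727156,  0.37282851]), array([-0.31231101, -0.10190772, -0.9446044 ]))
```

View pics/top0.png

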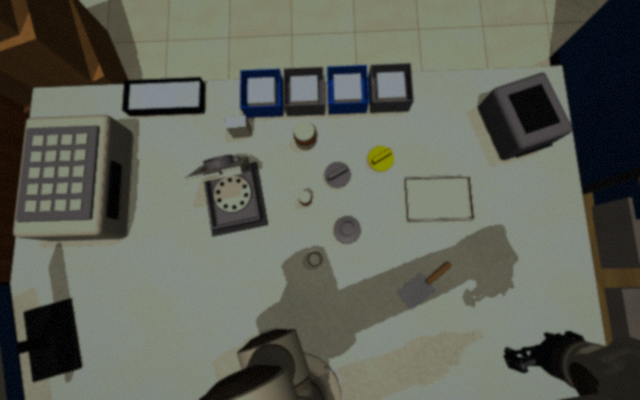

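View pics/side0.png

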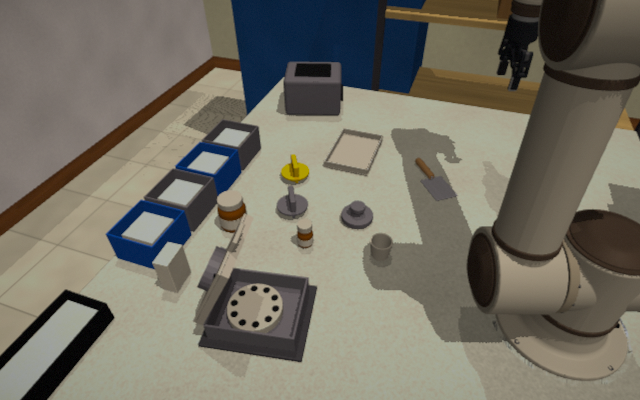

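View pics/wrist0.png

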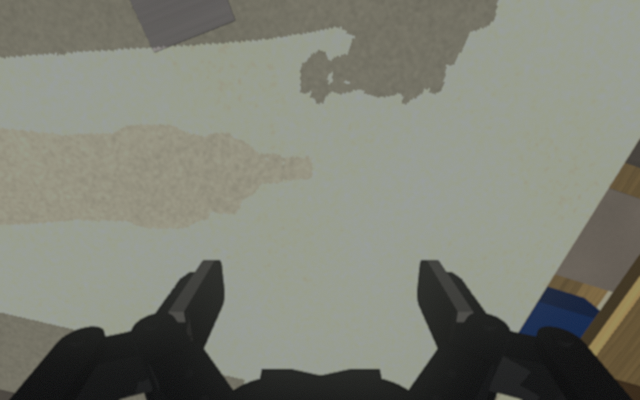

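Candidates for the lid in the top view: the grey bar lid at (337,175), the grey round-knob lid at (347,229), which is the bystander, and the yellow bar look-alike at (380,158). I choose (337,175), and will check it in a close crop along with the cassette.

```bash
python3 - <<'E'
from h import *
t=cv2.imread('pics/top0.png');s=cv2.imread('pics/side0.png')
a=cv2.resize(t[110:250,170:410],(800,467),interpolation=cv2.INTER_CUBIC);cv2.imwrite('pics/c1.png',cv2.convertScaleAbs(a,alpha=1.3))
a=cv2.resize(s[150:360,190:400],(600,600),interpolation=cv2.INTER_CUBIC);cv2.imwrite('pics/c2.png',cv2.convertScaleAbs(a,alpha=1.3))
E
```

```text
(no output)
```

View pics/c1.png

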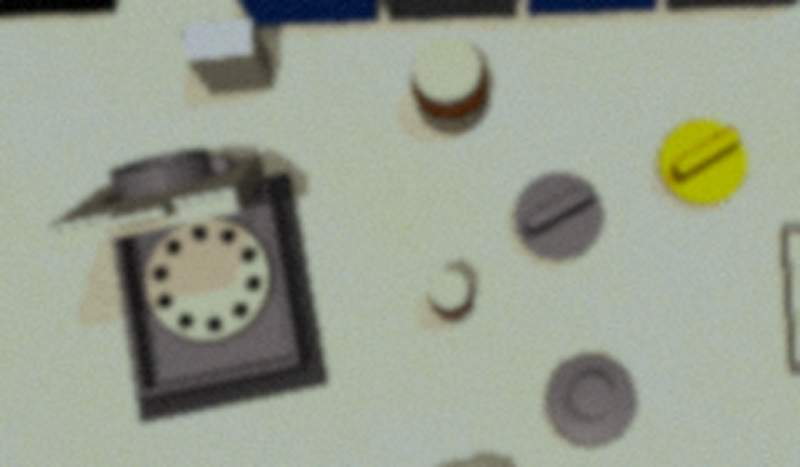

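View pics/c2.png

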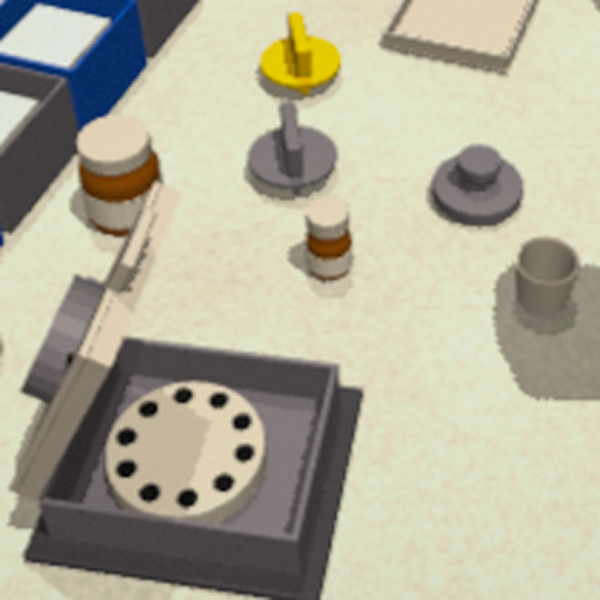

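```bash
python3 - <<'E'
from h import *
t=cv2.imread('pics/top0.png');s=cv2.imread('pics/side0.png')
def g(a):return (255*(a/255.)**0.5).astype('uint8')
cv2.imwrite('pics/c3.png',g(cv2.resize(t[145:245,180:280],(600,600),interpolation=cv2.INTER_CUBIC)))
cv2.imwrite('pics/c4.png',g(cv2.resize(s[205:360,190:330],(723,600),interpolation=cv2.INTER_CUBIC)[:, :]))
S=lambda u,v:(190+u/2.857,150+v/2.857)
for p in [(128,340),(338,366),(303,530),(45,505)]: print('side rim',onz('side0',*S(*p),.052).round(3))
for p in [(362,390),(318,598),(30,555)]: print('side plate',onz('side0',*S(*p),.005).round(3))
T=lambda u,v:(170+u/3.333,110+v/3.333)
for p in [(140,420),(326,380),(290,175)]: print('top plate',onz('top0',*T(*p),.005).round(3))
print('lid flange', onz('top0',*T(559,216),.022))
print('round', onz('top0',*T(590,400),.02), 'pill',onz('top0',*T(452,285),.065),'jar',onz('top0',*T(448,70),.085),'carton',onz('top0',*T(217,40),.09))
E
```

```text
side rim [0.644 0.125 0.052]
side rim [0.491 0.098 0.052]
side rim [0.467 0.226 0.052]
side rim [0.63  0.263 0.052]
side plate [0.48  0.079 0.005]
side plate [0.452 0.242 0.005]
side plate [0.644 0.277 0.005]
top plate [0.45  0.246 0.005]
top plate [0.48  0.079 0.005]
top plate [0.67  0.112 0.005]
lid flange [ 0.61871241 -0.13288706  0.022     ]
round [ 0.45363417 -0.15379927  0.02      ] pill [ 0.55090514 -0.03847138  0.065     ] jar [ 0.73623035 -0.04031609  0.085     ] carton [0.76978359 0.15980728 0.09      ]
```

View pics/c3.png

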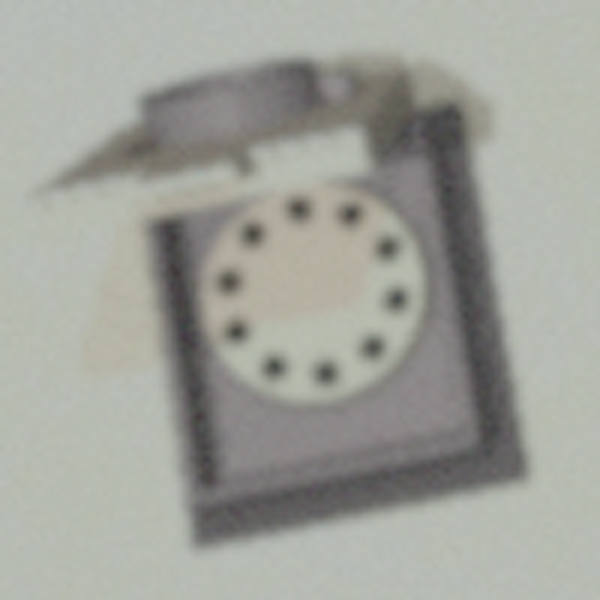

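View pics/c4.png

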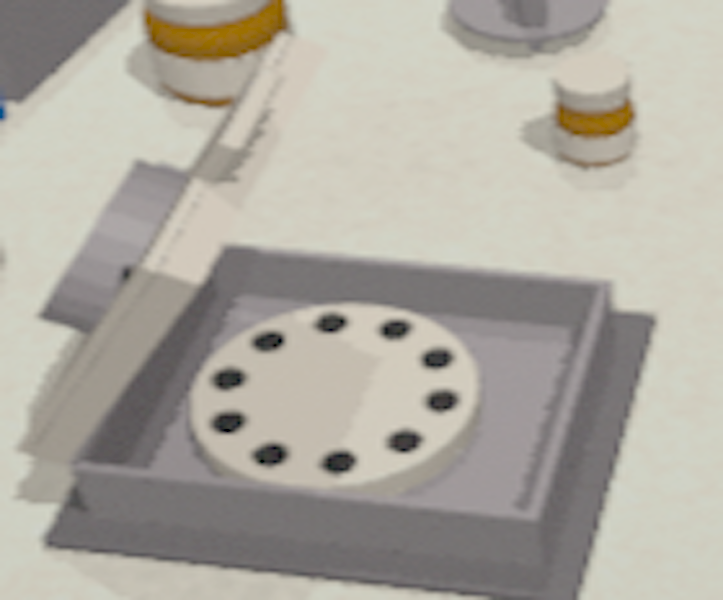

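```bash
cat >> h.py <<'E'
CY=np.deg2rad(9.9); CX=np.array([np.cos(CY),np.sin(CY),0]);CYv=np.array([-np.sin(CY),np.cos(CY),0]);CZ=np.array([0,0,1.])
ORG=np.array([.573,.1795,0]); HINGE=ORG+.077*CX+.052*CZ
def cov(r,y,h,th): return HINGE+r*(-CX*np.cos(th)+CZ*np.sin(th))+h*(CX*np.sin(th)+CZ*np.cos(th))+y*CYv
E
python3 - <<'E'
from h import *
s=cv2.imread('pics/side0.png')
for uv in [(307.7,278.4),(295.1,338.6),(205.1,324.6)]: print(onz('side0',*uv,.052).round(4))
for x,y in [(-.095,-.07),(-.095,.07),(.075,.07),(.075,-.07)]: print(proj('side0',ORG+x*CX+y*CYv+.052*CZ).round(1))
out=[]
for th in (1.1,1.2,1.3,1.4):
    im=cv2.resize(s[140:370,180:330],None,fx=4,fy=4,interpolation=cv2.INTER_CUBIC)[:, :]
    def P(p): u=proj('side0',p); return tuple(int(k) for k in ((u-[180,140])*4+2))
    for pts in ([(0,-.07,.0),(.172,-.07,.0),(.172,.07,.0),(0,.07,.0)],[(.174,-.0225,.015),(.202,-.0225,.015),(.202,.0225,.015),(.174,.0225,.015)]):
        cv2.polylines(im,[np.array([P(cov(*q,th)) for q in pts])],True,(0,0,255),1)
    out.append(im[:500,:600])
g=np.vstack([np.hstack(out[:2]),np.hstack(out[2:])]);cv2.imwrite('pics/c5.png',cv2.resize(g,(720,600)))
E
```

```text
[0.4923 0.0988 0.052 ]
[0.4664 0.2318 0.052 ]
[0.6338 0.2597 0.052 ]
[308.9 276.8]
[294.5 338.6]
[204.1 325.2]
[228.9 266.5]
```

View pics/c5.png

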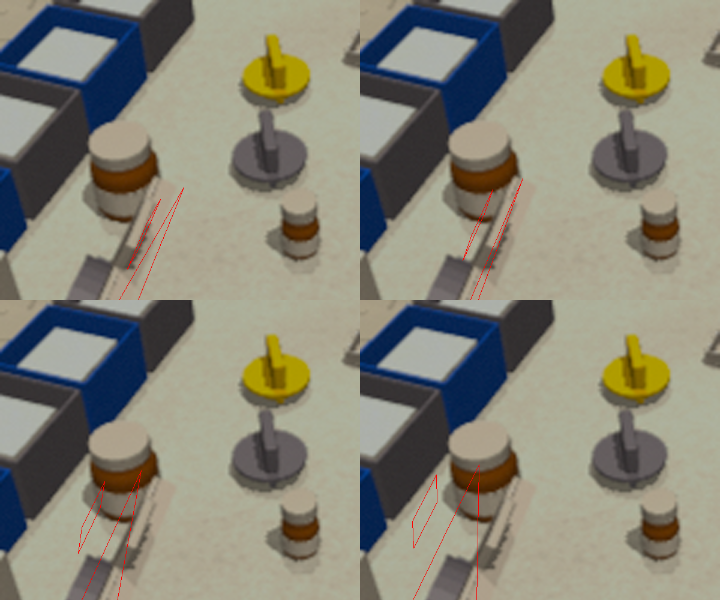

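send_rows:
  targets:
    - [1,0,0,70,10]
    - [1,40,60,80,20]
    - [1,80,120,80,30]
    - [1,120,180,80,40]
    - [1,160,240,80,50]
    - [1,200,300,80,60]
    - [1,240,360,80,70]
    - [1,280,410,80,80]
    - [1,320,460,80,90]
    - [1,350,500,80,100]

```text
time: 1.4
ee_pos: [0.4931, -0.06, 0.3112]
tcp_rot: [180.0, -0.0, 28.6]
wrist_force: [0.9, -1.7, -0.3]
opening: -0.0001
```

send_rows:
  targets:
    - [1,30,40,0,10]
    - [1,60,90,0,20]
    - [1,90,130,0,30]
    - [1,120,170,0,40]
    - [1,140,200,0,50]
    - [1,156,220,0,60]
    - [1,156,220,0,70]
    - [1,156,220,0,72]
    - [1,156,220,0,72]

```text
time: 2.52
ee_pos: [0.6481, 0.1578, 0.3113]
tcp_rot: [-180.0, 0.0, 100.1]
wrist_force: [0.1, -0.3, -0.1]
opening: 0.0001
```

```bash
python3 - <<'E'
from h import *
o=bot.get_obs(); print(o['q'].round(1),o['qd'].round(1),o['ee_pos'])
for n in ('wrist','side'): snap(n,n+'1.png')
a=cv2.imread('pics/wrist1.png');b=cv2.imread('pics/side1.png')[100:370,130:400]
cv2.imwrite('pics/m1.png',np.hstack([cv2.resize(a,(450,281)),cv2.resize(b,(281,281))]))
E
```

```text
[ 13.7  26.8  46.1 109.3   0.    3.6] [-0.1 -0.4 -0.2 -0.1 -0.   0.7] [0.64807638 0.15775501 0.31134701]
```

View pics/m1.png

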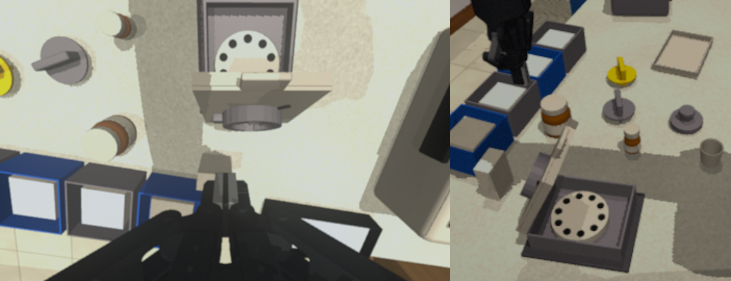

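The wrist picture shows the hinge-side outer face of the cover with its collar around (250,115), the dark fingers pointing down at (225,190), and nothing below them except table and the carton corner.

send_rows:
  targets:
    - [1,15,20,0,0]
    - [1,30,40,0,0]
    - [1,30,40,-40,0]
    - [1,30,40,-80,0]
    - [1,30,40,-113,0]
    - [1,30,40,-113,0]

```text
time: 3.38
ee_pos: [0.6769, 0.1974, 0.1957]
tcp_rot: [-179.7, 0.0, 100.2]
wrist_force: [-0.3, -0.3, -0.1]
opening: 0.0
```

```bash
python3 - <<'E'
from h import *
for n in ('side','top'): snap(n,n+'2.png')
a=cv2.imread('pics/side2.png')[140:340,170:330];b=cv2.imread('pics/top2.png')[110:270,170:330]
cv2.imwrite('pics/m2.png',np.hstack([cv2.resize(a,(400,500)),cv2.resize(b,(400,400)) if 0 else cv2.resize(b,(400,500))]))
E
```

```text
(no output)
```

View pics/m2.png

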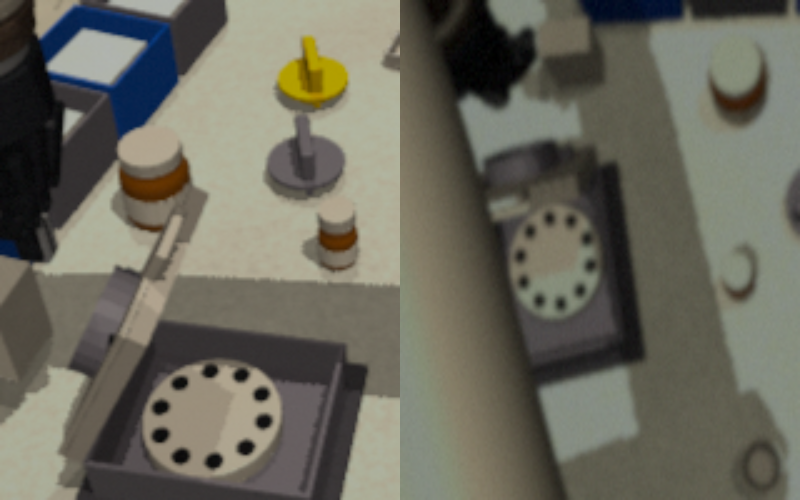

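```bash
python3 - <<'E'
from h import *
p=np.array([.6769,.1974,.1957]);print((p-HINGE)@CX,(p-HINGE)@CYv)
for th in np.arange(1.3,-.01,-.1):
    q=cov(.15,0,.019,th)+.011*CX; print(round(th,2),((q-p)*1000).round(0))
E
```

```text
0.028430389882482476 -0.00022997658086020654
1.3 [-39.  -7.   6.]
1.2 [-53.  -9.   3.]
1.1 [-68. -12.  -1.]
1.0 [-81. -14.  -7.]
0.9 [-94. -16. -14.]
0.8 [-107.  -18.  -23.]
0.7 [-118.  -20.  -33.]
0.6 [-129.  -22.  -43.]
0.5 [-138.  -24.  -55.]
0.4 [-146.  -25.  -68.]
0.3 [-153.  -26.  -81.]
0.2 [-158.  -27.  -95.]
0.1 [-162.  -28. -110.]
-0.0 [-165.  -29. -125.]
```

send_rows:
  targets:
    - [1,-20,-4,0,0]
    - [1,-39,-7,0,0]
    - [1,-39,-7,0,0]

```text
time: 3.85
ee_pos: [0.6394, 0.1911, 0.2016]
tcp_rot: [179.8, -0.0, 100.2]
wrist_force: [-0.2, -0.5, 0.4]
opening: -0.0
```

send_rows:
  targets:
    - [1,-8,-1,1,0]
    - [1,-15,-2,1,0]
    - [1,-22,-4,-1,0]
    - [1,-29,-5,-3,0]
    - [1,-36,-6,-6,0]
    - [1,-42,-7,-9,0]
    - [1,-42,-7,-9,0]

```text
time: 4.72
ee_pos: [0.5966, 0.1839, 0.1891]
tcp_rot: [-180.0, -0.0, 100.3]
wrist_force: [0.1, -0.0, -0.2]
opening: 0.0
```

```bash
python3 - <<'E'
from h import *
o=bot.get_obs();print(o['wrist_force'],o['torque'])
for n in ('side','top'): snap(n,n+'3.png')
a=cv2.imread('pics/side3.png')[140:340,170:330];b=cv2.imread('pics/top3.png')[110:270,170:330]
cv2.imwrite('pics/m3.png',np.hstack([cv2.resize(a,(400,500)),cv2.resize(b,(400,400)) if 0 else cv2.resize(b,(400,500))]))
E
```

```text
[ 0.12022967 -0.04845359 -0.22602422] [-0.01143058 -0.07648836 -0.05823321]
```

View pics/m3.png

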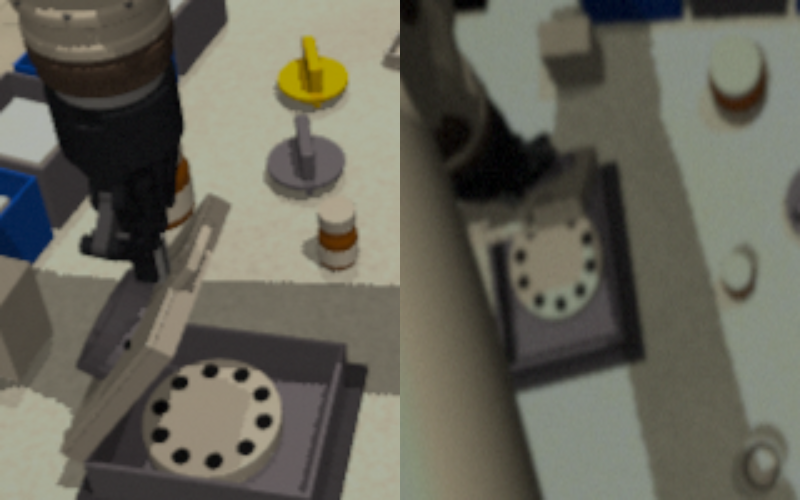

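send_rows:
  targets:
    - [1,-7,-1,-3,0]
    - [1,-13,-2,-7,0]
    - [1,-20,-3,-11,0]
    - [1,-26,-4,-16,0]
    - [1,-32,-5,-21,0]
    - [1,-37,-6,-26,0]
    - [1,-43,-7,-31,0]
    - [1,-48,-8,-36,0]
    - [1,-53,-9,-42,0]
    - [1,-57,-10,-48,0]

```text
time: 6.08
ee_pos: [0.5397, 0.174, 0.1409]
tcp_rot: [-180.0, -0.0, 100.3]
wrist_force: [-0.0, 1.3, 1.7]
opening: 0.0002
```

send_rows:
  targets:
    - [1,-4,0,-6,0]
    - [1,-8,-1,-13,0]
    - [1,-12,-1,-20,0]
    - [1,-15,-2,-26,0]
    - [1,-18,-2,-33,0]
    - [1,-20,-3,-40,0]
    - [1,-22,-4,-47,0]
    - [1,-24,-4,-54,0]
    - [1,-24,-4,-54,0]

```text
time: 7.2
ee_pos: [0.5158, 0.1698, 0.0866]
tcp_rot: [-179.9, 0.0, 100.3]
wrist_force: [0.3, -0.8, -0.1]
opening: 0.0005
```

```bash
python3 - <<'E'
from h import *
o=bot.get_obs();print(o['wrist_force'],o['torque'])
for n in ('side',): snap(n,n+'4.png')
a=cv2.imread('pics/side4.png')[140:370,170:370]
cv2.imwrite('pics/m4.png',cv2.resize(a,(520,598)))
E
```

```text
[ 0.33859537 -0.82729732 -0.12102279] [ 0.00028327 -0.00580134 -0.00374884]
```

View pics/m4.png

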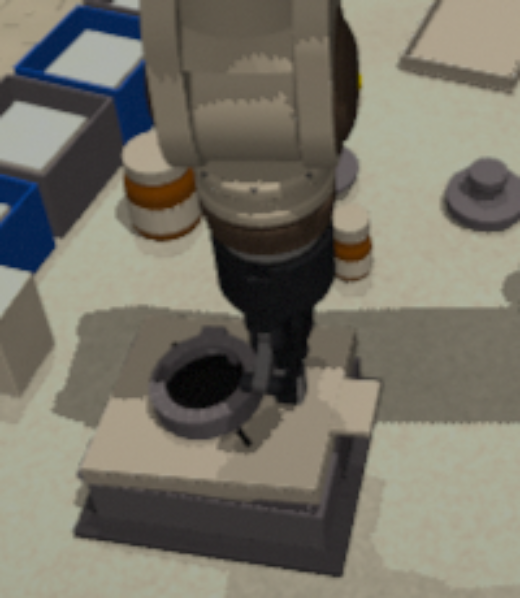

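send_rows:
  targets:
    - [1,-2,0,-5,0]
    - [1,-3,0,-10,0]
    - [1,-3,0,-13,0]
    - [1,-3,0,-15,0]
    - [1,-3,0,-16,0]
    - [1,-3,0,-16,0]

```text
time: 8.0
ee_pos: [0.5133, 0.17, 0.0712]
tcp_rot: [180.0, 0.0, 100.3]
wrist_force: [-0.2, -0.1, 0.0]
opening: -0.0001
```

send_rows:
  targets:
    - [1,0,0,-1,0]
    - [1,0,0,-2,0]
    - [1,0,0,-2,0]

```text
time: 8.38
ee_pos: [0.5134, 0.1701, 0.071]
tcp_rot: [179.9, -0.0, 100.3]
wrist_force: [-5.4, -0.8, 12.7]
opening: -0.0
```

send_rows:
  targets:
    - [1,0,0,30,0]
    - [1,10,2,80,0]
    - [1,50,8,130,0]
    - [1,90,16,170,0]
    - [1,90,16,170,0]
    - [1,90,16,170,0]

```text
time: 9.12
ee_pos: [0.6029, 0.1859, 0.2381]
tcp_rot: [-179.9, 0.0, 100.3]
wrist_force: [-0.4, -1.0, 0.3]
opening: 0.0003
```

```bash
python3 - <<'E'
from h import *
for n in ('wrist','side'): snap(n,n+'5.png')
print(bot.get_obs()['ee_pos'], bot.get_obs()['qd'])
E
```

```text
[0.60200591 0.18569601 0.2379747 ] [ 0.01970164 -0.59194569 -0.26891936  0.09631964  0.08093222  0.10022853]
```

View pics/wrist5.png

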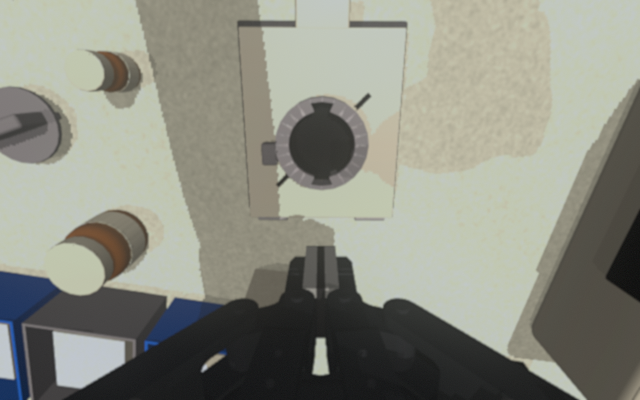

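View pics/side5.png

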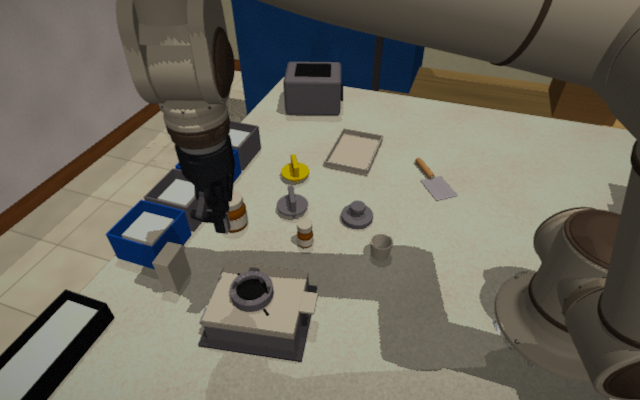

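```bash
python3 - <<'E'
from h import *
a=cv2.imread('pics/wrist5.png')[70:220,230:420]
cv2.imwrite('pics/c6.png',(255*(cv2.resize(a,(760,600),interpolation=cv2.INTER_CUBIC)/255.)**.6).astype('uint8'))
E
```

```text
(no output)
```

View pics/c6.png

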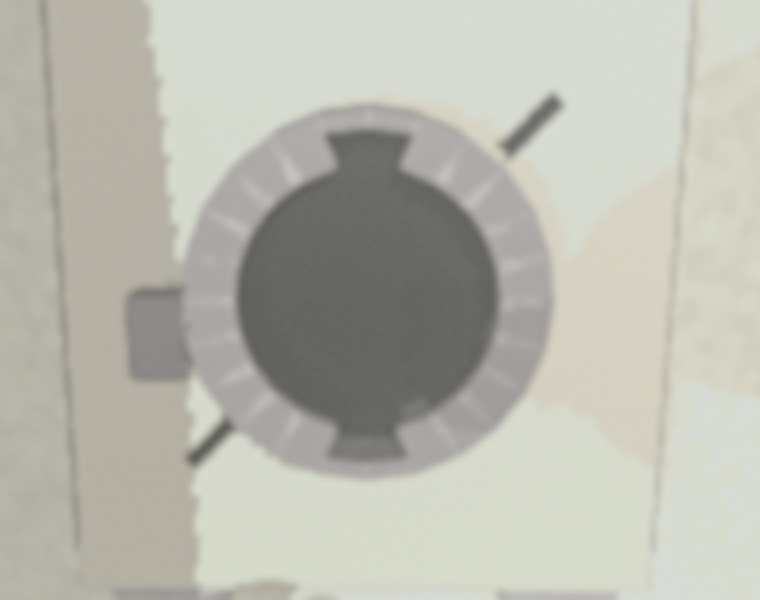

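```bash
python3 - <<'E'
from h import *
from scipy.optimize import least_squares
f='wrist5'
im=cv2.imread('pics/'+f+'.png');g=cv2.cvtColor(im,cv2.COLOR_BGR2GRAY)
print(g[145,230:420:6])
m=np.zeros_like(g);m[90:195,265:380]=(g[90:195,265:380]<85)
cs,_=cv2.findContours(m,cv2.RETR_EXTERNAL,cv2.CHAIN_APPROX_NONE)
c=max(cs,key=cv2.contourArea)[:,0];P=np.array([onz(f,u,v,.091)[:2] for u,v in c])
x0=P.mean(0);print(len(P),x0)
def fit(P,x0,r):
    for i in range(6):
        d=np.linalg.norm(P-x0,axis=1);Q=P[abs(d-r)<.0025]
        s=least_squares(lambda p:np.linalg.norm(Q-p[:2],axis=1)-p[2],[*x0,r],loss='soft_l1',f_scale=.0005).x;x0=s[:2]
    return s,len(Q)
s,n=fit(P,x0,.0285);print('bore',s,n)
d=P-s[:2];r=np.linalg.norm(d,axis=1);a=np.rad2deg(np.arctan2(d[:,1],d[:,0]))
for lo,hi in ((-60,80),(120,260)):
    aa=np.where(a<-60,a+360,a);k=(r>.032)&(aa>lo)&(aa<hi);print('notch',aa[k].mean(),aa[k].min(),aa[k].max(),r[k].max())
# outer: grey collar vs white
for uv in [(230+182/4,70+297/4),(230+553/4,70+297/4),(230+367/4,70+103/4),(230+367/4,70+478/4)]: print(onz(f,*uv,.091).round(4))
# marks (4mm high? use z .073)
A=onz(f,230+532/4,70+124/4,.073);B=onz(f,230+205/4,70+447/4,.073)
print('marks',A,B,(A+B)/2,np.linalg.norm(A-B),np.rad2deg(np.arctan2(*(A-B)[1::-1])))
E
```

```text
[144 141 137 139 139 129  92  91 136 140  53  53  55  56  56  55  56  54
  55  57  54 137 139 150 183 183 183 183 168 183 187 190]
218 [0.5717038  0.18043373]
bore [0.57259086 0.18054344 0.02765459] 165
notch 10.44152997458156 -2.3943712806666357 23.273829131100943 0.03518239807648203
notch 190.07627137214345 176.44444272277536 203.49917626440313 0.03539742480242965
[0.5791 0.1417 0.091 ]
[0.5649 0.22   0.091 ]
[0.5327 0.1736 0.091 ]
[0.6121 0.188  0.091 ]
marks [0.53126269 0.21011096 0.073     ] [0.61685507 0.15007245 0.073     ] [0.57405888 0.1800917  0.073     ] 0.10454988447081333 144.95237976229777
```

send_rows:
  targets:
    - [0,0,-40,0,-10]
    - [0,5,-80,0,-20]
    - [0,10,-130,0,-30]
    - [0,15,-180,0,-40]
    - [0,20,-230,0,-50]
    - [0,25,-280,0,-60]
    - [0,30,-330,0,-70]
    - [0,39,-364,0,-74]
    - [0,39,-364,0,-74]
    - [0,39,-364,0,-74]

```text
time: 10.48
ee_pos: [0.6414, -0.1774, 0.2389]
tcp_rot: [-179.9, 0.0, 26.3]
wrist_force: [0.6, 0.2, 0.0]
opening: 0.0854
```

```bash
python3 - <<'E'
from h import *
snap('wrist','wrist6.png');print(bot.get_obs()['ee_pos'],bot.get_obs()['tcp_rot'])
E
```

```text
[ 0.64156247 -0.17700139  0.23921745] [-1.79965770e+02  1.84958981e-02  2.63405387e+01]
```

View pics/wrist6.png

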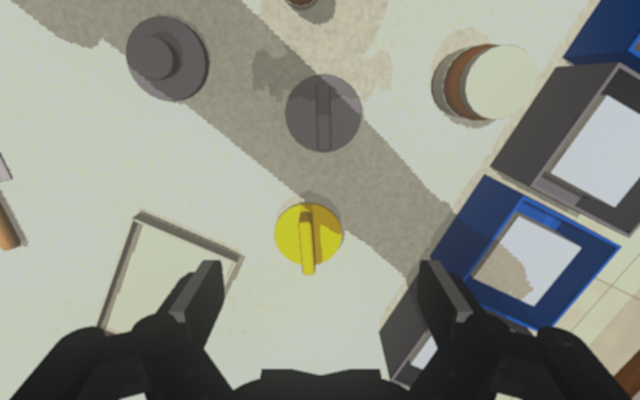

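The close view shows the grey bar lid at (323,113), with its bar vertical in the picture and lined up between the jaws. The round-knob lid is at (165,58) and the yellow one at (307,237), so the choice stands.

```bash
python3 - <<'E'
from h import *
a=cv2.imread('pics/wrist6.png')[60:170,270:380]
cv2.imwrite('pics/c7.png',(255*(cv2.resize(a,(600,600),interpolation=cv2.INTER_CUBIC)/255.)**.5).astype('uint8'))
E
```

```text
(no output)
```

View pics/c7.png

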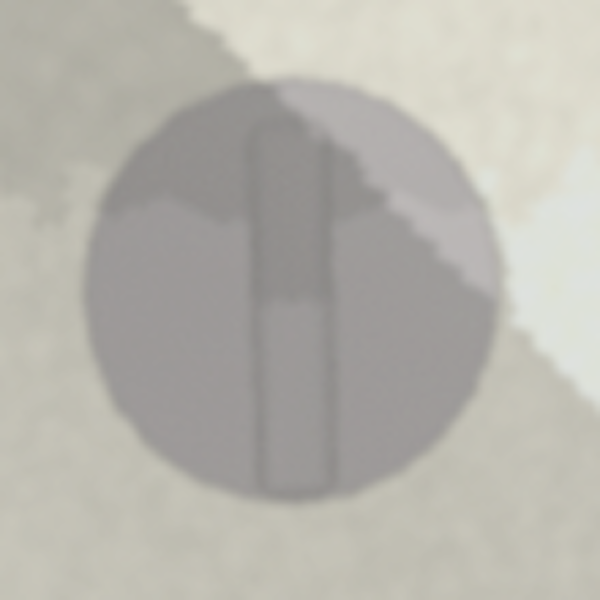

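```bash
python3 - <<'E'
from h import *
f='wrist6';k=110/600
U=lambda u,v:(270+u*k-.4,60+v*k-.4)
L,R,T,B=[onz(f,*U(*p),.022) for p in [(85,285),(503,285),(294,77),(294,500)]]
print('flange',(L+R)/2,(T+B)/2,np.linalg.norm(L-R),np.linalg.norm(T-B))
t,b=[onz(f,*U(*p),.057) for p in [(288,122),(298,492)]];l,r=[onz(f,*U(*p),.057) for p in [(256,300),(331,300)]]
print('bar',(t+b)/2,np.linalg.norm(t-b),np.linalg.norm(l-r),(l+r)/2,np.rad2deg(np.arctan2(*(t-b)[1::-1])))
print(tri(('top0',170+559/3.333,110+216/3.333),(f,*U(294,288)))) 
E
```

```text
flange [ 0.62101238 -0.12957588  0.022     ] [ 0.6219162  -0.13139166  0.022     ] 0.07921958532313175 0.0782807063052911
bar [ 0.62142103 -0.13141539  0.057     ] 0.062194204688847766 0.012861116683795403 [ 0.62052284 -0.12947627  0.057     ] 118.02157394121228
(array([ 0.62216106, -0.132197  ,  0.00698874]), np.float64(0.0022107264856109834))
```

send_rows:
  targets:
    - [0,-20,46,0,1.7]
    - [0,-20,46,-50,1.7]
    - [0,-20,46,-100,1.7]
    - [0,-20,46,-150,1.7]
    - [0,-20,46,-190,1.7]
    - [0,-20,46,-203,1.7]
    - [0,-20,46,-203,1.7]
    - [0,-20,46,-203,1.7]
  squeeze: 60

```text
time: 11.52
ee_pos: [0.6233, -0.132, 0.0386]
tcp_rot: [179.9, -0.1, 28.0]
wrist_force: [0.0, -0.1, 0.6]
opening: 0.0855
```

```bash
python3 - <<'E'
from h import *
snap('wrist','wrist7.png');print(bot.get_obs()['ee_pos'],bot.get_obs()['tcp_rot'])
E
```

```text
[ 0.62335928 -0.1320722   0.03854565] [ 1.79884236e+02 -1.39800489e-01  2.79820745e+01]
```

View pics/wrist7.png

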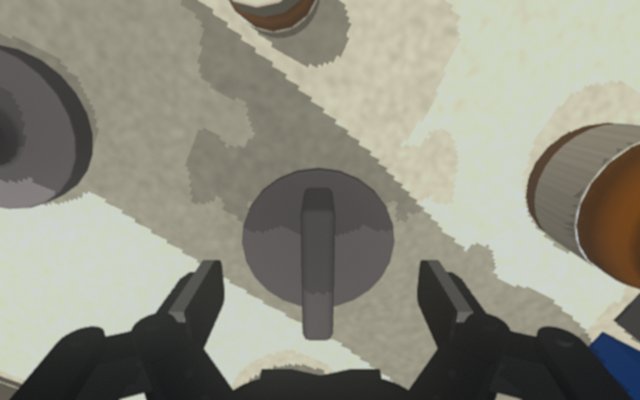

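send_rows:
  targets:
    - [0,-1.5,0.8,-6,0]
    - [0,-1.5,0.8,-11.5,0]
    - [0,-1.5,0.8,-11.5,0]
    - [1,-1.5,0.8,-11.5,0]
    - [1,-1.5,0.8,-11.5,0]
    - [1,-1.5,0.8,-11.5,0]
    - [1,-1.5,0.8,-11.5,0]
    - [1,-1.5,0.8,-11.5,0]
  squeeze: 60

```text
time: 12.58
ee_pos: [0.6208, -0.1312, 0.0249]
tcp_rot: [180.0, -0.0, 28.0]
wrist_force: [0.6, -0.2, 0.6]
opening: 0.0131
```

send_rows:
  targets:
    - [1,0,0,20,0]
    - [1,0,0,60,0]
    - [1,0,0,110,0]
    - [1,0,0,160,0]
    - [1,0,0,160,0]
    - [1,0,0,160,0]

```text
time: 13.32
ee_pos: [0.6207, -0.1312, 0.1852]
tcp_rot: [180.0, -0.0, 28.0]
wrist_force: [-0.1, -0.7, -0.6]
opening: 0.0128
```

```bash
python3 - <<'E'
from h import *
snap('wrist','wrist8.png');o=bot.get_obs();print(o['ee_pos'],o['tcp_rot'],o['wrist_force'],o['opening'])
a=cv2.imread('pics/wrist8.png');cv2.imwrite('pics/c8.png',(255*(cv2.resize(a[130:400,160:480],(711,600),interpolation=cv2.INTER_CUBIC)/255.)**.5).astype('uint8'))
E
```

```text
[ 0.62035826 -0.1311515   0.18415009] [-1.79959438e+02  4.94210228e-02  2.79623863e+01] [-0.25469314 -0.02411463 -1.29420251] 0.012951785068709093
```

View pics/c8.png

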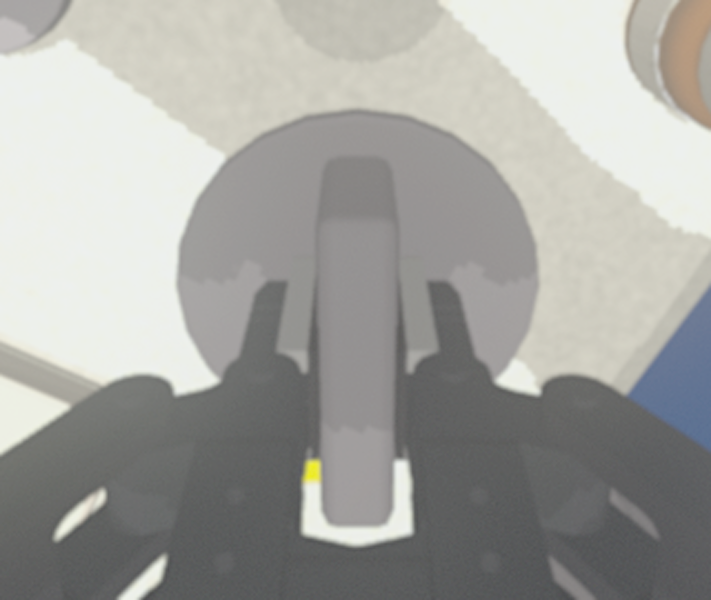

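```bash
python3 - <<'E'
from h import *
f='wrist8';k=320/711.
U=lambda u,v:(160+u*k-.3,130+v*k-.3)
ee=np.array([.6205,-.1312,.1848]);dz=ee[2]-.0249
yaw=np.deg2rad(28);tx=np.array([np.cos(yaw),np.sin(yaw),0]);ty=np.array([np.sin(yaw),-np.cos(yaw),0])
for n,p,z in [('barA',(357,218),.057),('barB',(357,525),.057),('flL',(178,275),.022),('flR',(538,275),.022),('flT',(357,110),.022)]:
    q=onz(f,*U(*p),z+dz)-ee; print(n,(q@tx*1000).round(1),(q@ty*1000).round(1),q[2].round(4))
E
```

```text
barA -0.2 -31.6 0.0321
barB -0.3 30.7 0.0321
flL -38.9 -2.7 -0.0029
flR 39.0 -2.6 -0.0029
flT -0.2 -39.7 -0.0029
```

send_rows:
  targets:
    - [1,-5,40,0,9]
    - [1,-10,80,0,18]
    - [1,-16,120,0,27]
    - [1,-22,160,0,36]
    - [1,-28,200,0,45]
    - [1,-34,240,0,54]
    - [1,-40,275,0,63]
    - [1,-46,300,0,72]
    - [1,-48,312,0,72]
    - [1,-48,312,0,72]

```text
time: 14.62
ee_pos: [0.5724, 0.181, 0.184]
tcp_rot: [-179.9, 0.0, 99.8]
wrist_force: [-0.4, -0.8, -1.0]
opening: 0.0134
```

send_rows:
  targets:
    - [1,0,0,-25,0]
    - [1,0,0,-50,0]
    - [1,0,0,-50,0]
    - [1,0,0,-50,0]

```text
time: 15.12
ee_pos: [0.5731, 0.1802, 0.1357]
tcp_rot: [180.0, -0.0, 99.9]
wrist_force: [-0.1, -0.8, -0.0]
opening: 0.0129
```

```bash
python3 - <<'E'
from h import *
o=bot.get_obs();print(o['ee_pos'],o['tcp_rot'],o['wrist_force'],o['opening'])
snap('wrist','wrist9.png');snap('side','side9.png')
a=cv2.imread('pics/wrist9.png');b=cv2.imread('pics/side9.png')
cv2.imwrite('pics/c9.png',np.hstack([cv2.resize(a[60:400,160:480],(376,400)),cv2.resize(b[160:360,180:380],(400,400))]))
E
```

```text
[0.57309348 0.18017393 0.13573752] [ 1.79958864e+02 -3.24563570e-05  9.98586535e+01] [-0.05268606 -0.82999341 -0.0059705 ] 0.012900499437368554
```

View pics/c9.png

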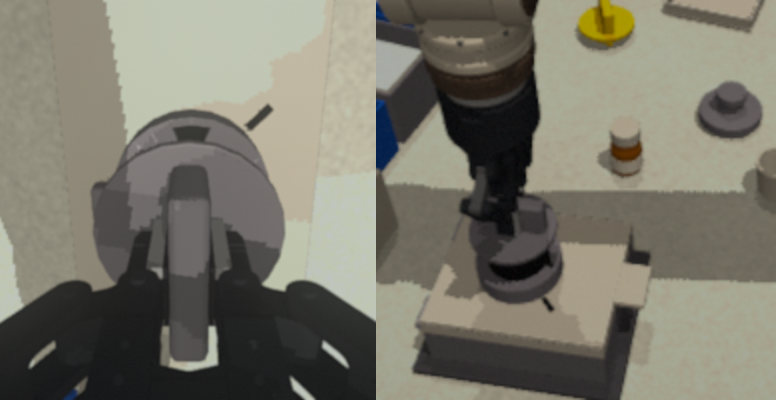

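send_rows:
  targets:
    - [1,0,0,-10,0]
    - [1,0,0,-18,0]
    - [1,0,0,-22,0]
    - [1,0,0,-25,0]

```text
time: 15.72
ee_pos: [0.5726, 0.1808, 0.1094]
tcp_rot: [-180.0, 0.0, 100.0]
wrist_force: [-1.3, 0.2, -0.9]
opening: 0.0132
```

send_rows:
  targets:
    - [1,0,0,-3,0]
    - [1,0,0,-6,0]
    - [1,0,0,-8,0]
    - [1,0,0,-9,0]
    - [1,0,0,-9,0]

```text
time: 16.35
ee_pos: [0.5727, 0.1808, 0.1008]
tcp_rot: [-180.0, -0.0, 100.0]
wrist_force: [-0.8, 0.7, -0.4]
opening: 0.0132
```

send_rows:
  targets:
    - [1,0,0,-1,0]
    - [1,0,0,-1,0]
    - [1,0,0,-1.5,0]
    - [1,0,0,-1.5,0]

```text
time: 16.85
ee_pos: [0.5728, 0.1809, 0.0999]
tcp_rot: [180.0, -0.0, 100.0]
wrist_force: [-1.8, -0.8, 5.3]
opening: 0.0128
```

send_rows:
  targets:
    - [1,0,0,0,-4]
    - [1,0,0,0,-8]
    - [1,0,0,0,-12]
    - [1,0,0,0,-16]
    - [1,0,0,0,-20]
    - [1,0,0,0,-20]

```text
time: 17.6
ee_pos: [0.5731, 0.1808, 0.0999]
tcp_rot: [179.9, -0.0, 80.0]
wrist_force: [0.5, -0.4, 6.1]
opening: 0.0132
```

```bash
python3 - <<'E'
from h import *
o=bot.get_obs();print(o['ee_pos'],o['tcp_rot'],o['wrist_force'],o['torque'],o['opening'])
E
```

```text
[0.57312836 0.18079126 0.09986765] [ 1.79932476e+02 -2.15354969e-02  7.99810215e+01] [ 0.50066124 -0.43893649  6.0585175 ] [-0.20614577 -0.0342877  -0.01505745] 0.013174560305577777
```

send_rows:
  targets:
    - [1,0,0,0,-5]
    - [1,0,0,0,-10]
    - [1,0,0,0,-15]
    - [1,0,0,0,-20]
    - [1,0,0,0,-23]
    - [1,0,0,0,-25]
    - [1,0,0,0,-25]
    - [1,0,0,0,-25]

```text
time: 18.6
ee_pos: [0.5731, 0.1807, 0.0999]
tcp_rot: [179.9, -0.0, 55.1]
wrist_force: [-0.0, -0.9, 5.7]
opening: 0.0129
```

```bash
python3 - <<'E'
from h import *
o=bot.get_obs();print(o['ee_pos'],o['tcp_rot'],o['wrist_force'],o['torque'],o['opening'])
for n in ('wrist','side','top'): snap(n,n+'10.png')
a=cv2.imread('pics/wrist10.png');b=cv2.imread('pics/side10.png')
cv2.imwrite('pics/c10.png',np.hstack([cv2.resize(a[60:400,160:480],(376,400)),cv2.resize(b[160:360,180:380],(400,400))]))
E
```

```text
[0.57310637 0.18071954 0.09986161] [ 1.79947072e+02 -3.99195751e-02  5.50556315e+01] [-0.02783544 -0.93798713  5.70879277] [-0.26210666 -0.01116968 -0.02086779] 0.012948755522975978
```

View pics/c10.png

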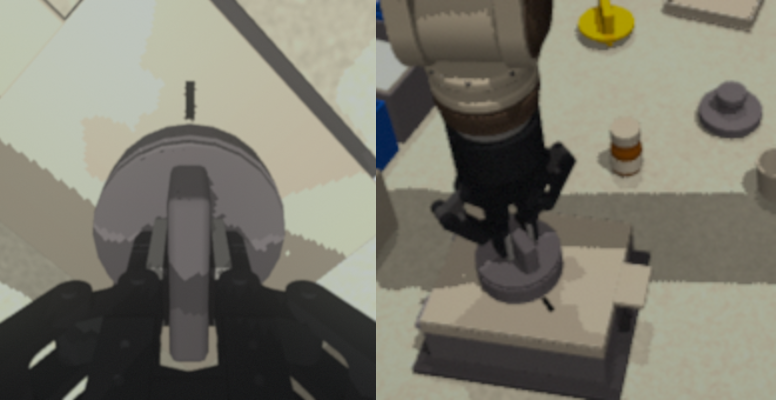

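View pics/top10.png

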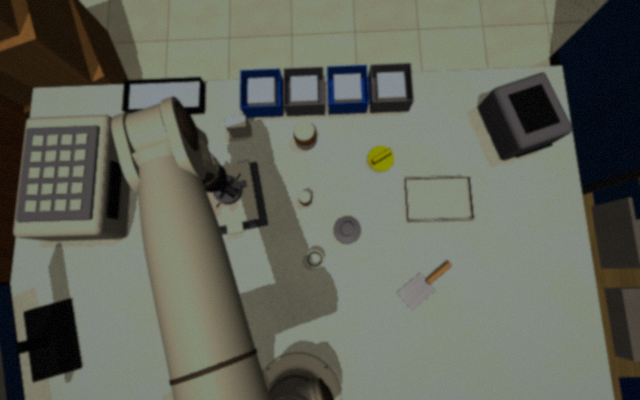

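The bar points straight at the half-way mark: in the wrist crop the mark is at (190,100) and the bar's axis at x = 190. The flange sits flush on the collar and the bystanders are where they started, so I'm handing it in.

```bash
python3 -c "
from workcell import bot
print(bot.job_done());o=bot.get_obs();print(o['time'],o['tcp_rot'],o['ee_pos'])"
```

```text
the job is handed in; nothing more can be done
None
the job is handed in; nothing more can be done
```

I closed the cassette, set the grey bar-grip lid in the mouth and turned it 45° clockwise to the half-way marks. I handed the job in at about 19 s with the lid still gripped.

- **Cover:** I pushed it down over the hinge until it met its stop, with the fingertip at 71 mm. The last press read 12.7 N, a bit above the suggested 3 to 8 N. The pictures afterwards show it closed edge to edge.
- **Lid seating:** The lugs went down through the notches without resistance. The flange touched the collar at the expected height (TCP at 99.9 mm, about 5 N).
- **Half turn:** The tool went from 100.0° to 55.1°, so the bar points at about 145°. I measured the marks at 145.0°, and the wrist picture shows the bar in line with a mark. The turn stayed well short of the latch at about 63°, and the grip opening held at about 13 mm.
- **Bystanders:** In the last top view I saw none of them moved or tipped.

No check failed. The worst disagreement between measurements was about 2 mm, in the first rough fixes of the lid, which matches the camera calibration.

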